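# Transfer four charged cells to the test rack in reverse order

## Robot

A 6-joint arm with a two-finger parallel gripper is mounted at the origin on the work surface. World frame = base frame: x ahead of the robot, y to its left, z up, the work surface at z = 0. Lengths are in mm, angles in rad, forces in N, time in s.
With the tool pointing down it reaches from about 400 to 925 mm from the base axis. Payload 12.5 kg.
Tool frame: the origin (TCP) lies midway between the tips of the shut fingers; the grasp point (between the pads) lies 19 mm behind it; z points along the fingers, y is the line along which they close (so a half turn about z gives the same grasp; the last joint's range is limited). The gripper opens to 95 mm and grips with 3 to 60 N. Pads are 20 mm wide; open, the fingers measure 119 mm over their backs; the gripper's body (75 mm by 180 mm) begins 59 mm behind the grasp point.
Start: joints at [-1.247, 0.491, 1.559, -0, 1.092, -0.106], TCP at [260.455, -568.164, 214.661] pointing down, gripper open.
Joint ranges: [-3.1, 3.1], [-0.84, 2.19], [0.05, 2.79], [-1.13, 4.28], [0.06, 2.93], [-2.69, 2.69]. Speed limits (rad/s): [2.22, 2.22, 2.79, 3.14, 3.14, 3.14].

## Interface

Orientations are given as [roll, pitch, yaw] about the fixed x, y, z axes, in that order (R = Rz(yaw) Ry(pitch) Rx(roll)).
In Python, from cell import env gives the robot as it stands.
- The arm moves only by the tool arm_command, never from a script. Its argument "targets" is a list of rows, each a list of 5 numbers: the shift along the tool's x, y, z in mm, then the turn about the tool's z in degrees, then the opening, from 0 (shut) to 1 (fully open). In form: [[tx, ty, tz, roll, fingers], ...]. A call has 1 to 5 rows; each row is the pose to reach, as a shift and turn from the pose commanded when the call began, along the tool's axes at that moment; what a row does not reach only later rows make up. A row lasts 1/10 s, in which the tool goes at most 50 mm and 8.59 degrees, less where a joint would pass 70% of its speed; a pose out of reach is approached as far as the arm can. A call with a gripper value outside its range is refused whole. The fingers move at their own pace and stop on an object; the grip force is fixed at half the most. Time passes only in rows, so rows that repeat a pose let the fingers close. It gives the time, the measured TCP pose, the force, the opening and the grip force at its end, in the units of the state.
- env.state(): the state, without advancing time (a new reading comes with each control period).
- env.read_camera(name): name is "scene" or "top" or "wrist"; returns a dict with "frame" (400x640x3 uint8, red, green, blue), "vertical_fov" (degrees; the focal length in pixels is half the picture's height over the tangent of half this angle, whatever the lens; pixels are square), "cx", "cy" (the principal point, pixels), "world_from_camera" (4x4, takes a point from camera to world coordinates); the wrist camera has in their place "hand_eye" (4x4, takes a point from camera to tool coordinates, whose origin is the TCP and whose axes are the flange's). Camera axes: x right, y down, z forward; pixel columns grow to the right and rows downward; lengths in mm; the calibration is good to about 2 mm. The wrist camera is an equidistant fisheye: a pixel r from the principal point sees the ray r / f radians off the axis. A picture is of the moment at which its call begins: read the wrist's pose just before it. There is no depth.
- env.job_done(): hands the job in; it is judged then, once.
The state is a dict: "t": time; "joints": joint angles; "qvel": joint speeds; "tau": joint torques, N m; "eef_pos": TCP position; "tcp_rot": TCP orientation; "ft_force": force on the tool from outside, world axes, zero at the start; "moment": the same for the moment, N m; "opening": opening from 0.0 (shut) to 1.0 (fully open); "grip_force": force on a finger pad.
Only numpy, scipy, OpenCV 4.12 (cv2) and the standard library are available. Lean on these libraries where they do the work, as an engineer would, in place of code of your own. Each camera call takes 0.05 s, during which the arm holds its last target. There are 200 camera calls.

## Task

Move the four battery cells from the black charging rack to the teal test rack, one per bay, in reverse order counted from the red ends: the cell in the bay next to the charging rack's red end block goes to the test rack's bay farthest from its own red block, and so on, until the cell farthest from red stands next to red. Keep the cells upright, set them down gently rather than dropping them, and leave all four standing on the floor of their bays.

Things in the scene. Friction and masses are not known exactly. Their poses are not given: they have to be found in the camera images.
- charge_rack: Black charging rack, fixed, 212 x 56 mm. Four bays in a row along y, centres at y = -78, -26, 26, 78 mm, x = 0, each 48 x 48 mm inside; floor 6 mm, wall tops 24 mm above the bench. Red block (16 mm thick, 28 high) on the +y end. Origin on the bench under the row's middle, z up. Its -x side has an 18 mm high, 24 mm wide ledge with a coloured tag by each bay. Holds the cells at the start.
- test_rack: Teal test rack, fixed, 212 x 56 mm, a low aluminium strip (10 wide, 14 high) on its +x side. Four bays in a row along y, centres at y = -78, -26, 26, 78 mm, x = 0, each 48 x 48 mm inside; floor 6 mm, wall tops 24 mm above the bench. Red block (16 mm thick, 28 high) on the +y end. Origin on the bench under the row's middle, z up. Empty at the start.
- cell_green: The light green battery cell: a rigid upright cylinder 32 mm in diameter, 70 mm tall with its 2 mm steel cap (16 mm wide) on top, 0.11 to 0.19 kg. Origin: centre of its underside; z up its axis.
- cell_blue: The blue battery cell: a rigid upright cylinder 32 mm in diameter, 70 mm tall with its 2 mm steel cap (16 mm wide) on top, 0.11 to 0.19 kg. Origin: centre of its underside; z up its axis.
- cell_yellow: The yellow battery cell: a rigid upright cylinder 32 mm in diameter, 70 mm tall with its 2 mm steel cap (16 mm wide) on top, 0.11 to 0.19 kg. Origin: centre of its underside; z up its axis.
- cell_white: The white battery cell: a rigid upright cylinder 32 mm in diameter, 70 mm tall with its 2 mm steel cap (16 mm wide) on top, 0.11 to 0.19 kg. Origin: centre of its underside; z up its axis.
- tag_green: The light green tag: a tile 18 x 26 x 6 mm fixed on the ledge of the charging rack, beside the bay in which the light green cell starts (40 mm from that bay's centre towards the rack's -x side). It stays there and shows where that cell came from. Origin: centre of its underside.
- tag_blue: The blue tag: a tile 18 x 26 x 6 mm fixed on the ledge of the charging rack, beside the bay in which the blue cell starts (40 mm from that bay's centre towards the rack's -x side). It stays there and shows where that cell came from. Origin: centre of its underside.
- tag_yellow: The yellow tag: a tile 18 x 26 x 6 mm fixed on the ledge of the charging rack, beside the bay in which the yellow cell starts (40 mm from that bay's centre towards the rack's -x side). It stays there and shows where that cell came from. Origin: centre of its underside.
- tag_white: The white tag: a tile 18 x 26 x 6 mm fixed on the ledge of the charging rack, beside the bay in which the white cell starts (40 mm from that bay's centre towards the rack's -x side). It stays there and shows where that cell came from. Origin: centre of its underside.
Things that resemble listed ones, but are neither listed nor needed, are in the scene too. What is shaped like the cell_yellow but pink is not meant. What is shaped like the cell_white but pink is not meant.

How it is judged:
By the outcome, as a careful person would: the job done as asked, in the order asked, and still so for the second after the job is handed in, with the robot touching nothing.
It also fails if it takes over 120 s, if anything falls off the work surface, if the arm or the gripper's body presses on something with over 40 N, if the wrist force passes 120 N, or if a joint passes its speed limit or range.

## Working session

There is one attempt and no reset: what is moved stays moved. The work goes in short steps, Python scripts to look and compute and a tool call to move; the robot and the scene stay as the last step left them, time stands still between calls to the robot, and variables do not carry over. Pictures are saved under pics/ and viewed, at most 14 in all, crops included, and the job is handed in when it is done.

Besides the shell and the picture viewer there is one more tool, called after ">>>" by a JSON object that holds its "op" and its "data". arm_command: Moves the arm, as the interface text tells. Its arguments: {"type":"object","properties":{"targets":{"type":"array","items":{"type":"array","items":{"type":"number"}}}},"required":["targets"]}

```bash
mkdir -p pics; ls; python3 - <<'E'
from cell import env
import cv2
s=env.state(); print(s)
for n in("scene","top"):
    c=env.read_camera(n); cv2.imwrite(f"pics/{n}0.png",c["frame"][:,:,::-1]); print(n,c["vertical_fov"],c["cx"],c["cy"],c["world_from_camera"])
E
```

```text
pics
{'t': 0.0, 'joints': array([-1.24657358e+00,  4.91526779e-01,  1.55950790e+00, -1.98919492e-05,
        1.09167999e+00, -1.05612636e-01]), 'qvel': array([-8.42785102e-05, -1.67227637e-03,  2.86923992e-04, -4.24761314e-05,
       -8.60187177e-04, -4.11006020e-04]), 'tau': array([ 4.32770103e-03, -6.12636209e+01, -2.58183557e+01,  6.94552856e-02,
        4.82348702e-02, -1.18671992e-04]), 'eef_pos': array([ 260.37371567, -567.88611926,  214.06198465]), 'tcp_rot': array([-3.14047503e+00, -1.00734790e-04,  4.29844504e-01]), 'ft_force': array([1.33030201, 0.31496809, 0.11794531]), 'moment': array([-0.0289643 , -0.00199018, -0.00290662]), 'grip_force': 0.0, 'opening': 0.9993317124501934}
scene 55.47778958443541 320.98824034869364 198.90533511087025 [[-8.21863992e-01  4.68359991e-01 -3.24312346e-01  8.13288181e+02]
 [ 5.69582967e-01  6.64859953e-01 -4.83256129e-01  3.31365232e+02]
 [-1.07155453e-02 -5.81893599e-01 -8.13194329e-01  6.34144892e+02]
 [ 0.00000000e+00  0.00000000e+00  0.00000000e+00  1.00000000e+00]]
top 52.12459285676932 316.5684125751778 195.51180784886662 [[ 2.45276843e-03 -9.85260800e-01  1.71041341e-01  4.58817610e+02]
 [-9.99341337e-01 -8.60780131e-03 -3.52533271e-02  6.53522098e+00]
 [ 3.62060111e-02 -1.70842214e-01 -9.84632958e-01  8.57292593e+02]
 [ 0.00000000e+00  0.00000000e+00  0.00000000e+00  1.00000000e+00]]
```

View pics/scene0.png

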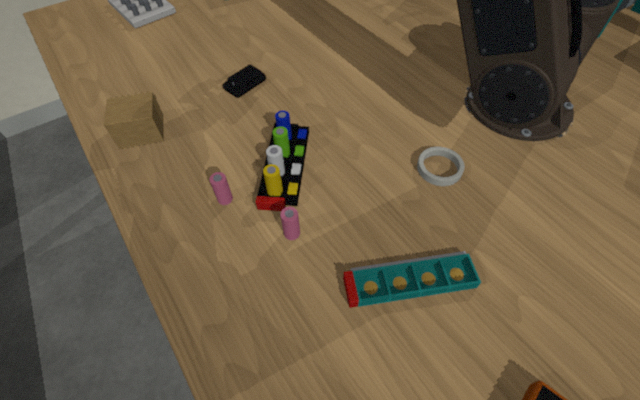

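View pics/top0.png

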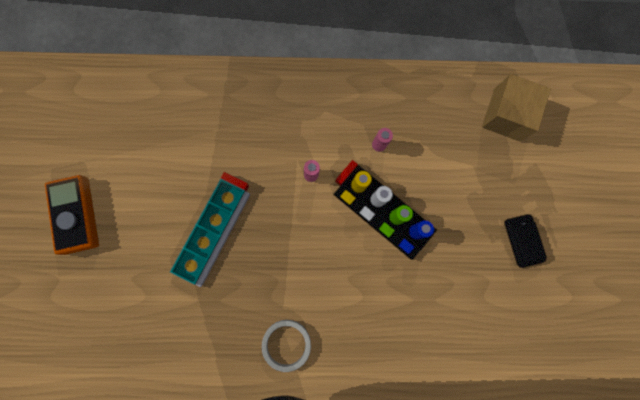

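Seen from above, the charging rack's red end is at top px (348,173). From red the cells run yellow (362,180), white (382,196), green (404,214), blue (422,230), with tags beside them. Two pink lookalikes stand at (383,140) and (312,170), and I won't use those. The test rack's red end is at (234,182), and its bays are at (228,198), (216,220), (204,242), (191,265).

```bash
python3 - <<'E'
import cv2
for n,(x,y,w,h) in {"top":(165,125,290,175),"scene":(205,95,290,215)}.items():
    im=cv2.imread(f"pics/{n}0.png")[y:y+h,x:x+w]
    im=cv2.resize(im,None,fx=2.75,fy=2.75,interpolation=cv2.INTER_CUBIC)
    for k in range(0,w,20): cv2.putText(im,str(x+k),(int(k*2.75),8),0,.3,(255,255,255)); cv2.line(im,(int(k*2.75),8),(int(k*2.75),14),(255,255,255))
    for k in range(0,h,20): cv2.putText(im,str(y+k),(0,int(k*2.75)+3),0,.3,(255,255,255))
    cv2.imwrite(f"pics/{n}c.png",im)
E
```

```text
(no output)
```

View pics/topc.png

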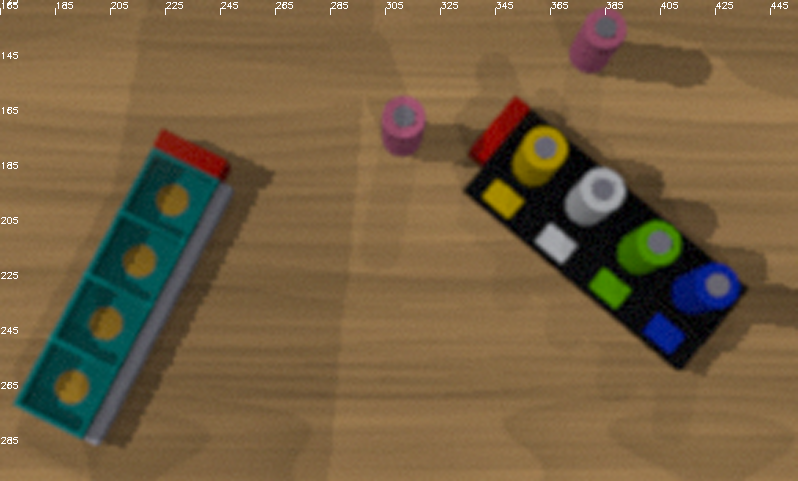

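View pics/scenec.png

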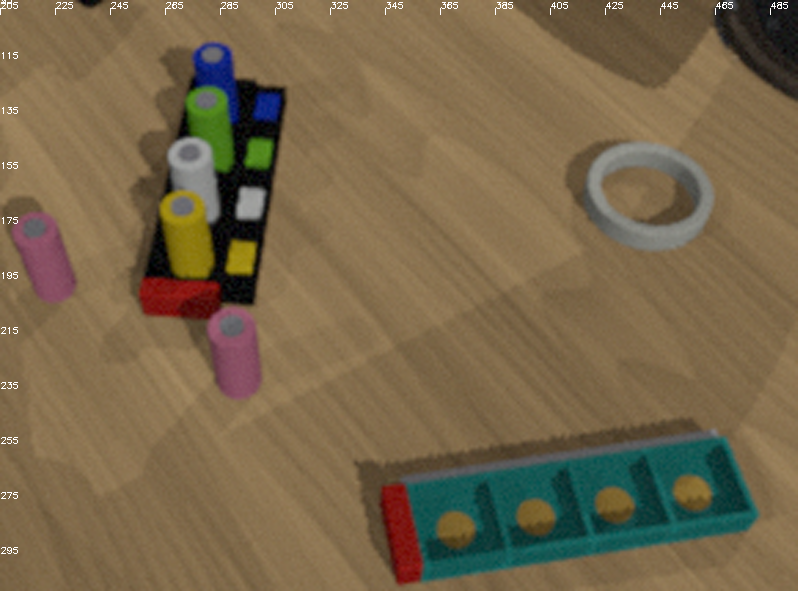

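The crops show caps, tags and bay discs clearly in both views. From red the order is yellow, white, green, blue, so yellow goes to the test bay farthest from red and blue goes next to red. I'll triangulate next.

```bash
cat > m.py <<'E'
import numpy as np
from cell import env
from scipy.spatial.transform import Rotation as R
def cams():
    o=[]
    for n in("top","scene"):
        c=env.read_camera(n); o.append((200/np.tan(np.radians(c["vertical_fov"]/2)),c["cx"],c["cy"],c["world_from_camera"]))
    return o
def ray(c,p):
    d=c[3][:3,:3]@[(p[0]-c[1])/c[0],(p[1]-c[2])/c[0],1]; return c[3][:3,3],d/np.linalg.norm(d)
def tri(C,ps):
    A=0;b=0
    for c,p in zip(C,ps):
        o,d=ray(c,p);P=np.eye(3)-np.outer(d,d);A=A+P;b=b+P@o
    x=np.linalg.solve(A,b); return x,[np.linalg.norm((np.eye(3)-np.outer(d,d))@(x-o)) for o,d in(ray(c,p) for c,p in zip(C,ps))]
def onz(c,p,z):
    o,d=ray(c,p); return o+d*(z-o[2])/d[2]
def fit(loc,w):
    l=loc.mean(0);m=w.mean(0);a=loc-l;b=w-m
    t=np.arctan2((a[:,0]*b[:,1]-a[:,1]*b[:,0]).sum(),(a*b).sum()); r=np.array([[np.cos(t),-np.sin(t)],[np.sin(t),np.cos(t)]])
    return t,m-r@l,r
E
cat > a.py <<'E'
from m import *
C=cams()
T=lambda u:(( u[0]+.5)/2.75-.5+165,(u[1]+.5)/2.75-.5+125)
S=lambda u:((u[0]+.5)/2.75-.5+205,(u[1]+.5)/2.75-.5+95)
top=dict(cap=[(545,147),(602,189),(659,243),(717,286)],disc=[(173,200),(140,262),(106,323),(72,387)],tag=[(503,199),(556,243),(610,287),(664,334)],pink=[(404,117),(606,28)])
sc=dict(cap=[(182,206),(190,153),(206,100),(212,54)],disc=[(456,530),(536,517),(614,504),(692,491)],tag=[(241,257),(251,203),(259,153),(267,107)],pink=[(232,326),(35,229)])
np.set_printoptions(precision=1,suppress=True)
Q={}
Z=dict(cap=76,disc=6,tag=24,pink=70)
for k in top:
    L=[]
    for a,b in zip(top[k],sc[k]):
        x,e=tri(C,[T(a),S(b)]); L.append(x); print(k,x,np.array(e),onz(C[0],T(a),Z[k])[:2],onz(C[1],S(b),Z[k])[:2])
    Q[k]=np.array(L)
y=np.array([78,26,-26,-78.])
for nm,loc,w in(("charge tags",np.c_[y*0-40,y],Q["tag"]),("test",np.c_[y*0,y],Q["disc"])):
    t,o,r=fit(loc,w[:,:2]); print(nm,"yaw",np.degrees(t),"org",o,"res",(w[:,:2]-loc@r.T-o).ravel()); print("bays from red",(np.c_[y*0,y]@r.T+o))
s=env.state();p=R.from_euler("xyz",s["tcp_rot"]).as_matrix();print(s["eef_pos"],p,np.degrees(s["tcp_rot"]))
E
python3 a.py
```

```text
cap [ 629.9 -112.2   76.1] [0.1 0.1] [ 629.9 -112.3] [ 629.8 -112.3]
cap [ 599.8 -152.4   75.8] [0.1 0.1] [ 599.9 -152.5] [ 599.8 -152.1]
cap [ 561.8 -192.4   75.2] [0.3 0.3] [ 561.5 -192. ] [ 562.3 -191.9]
cap [ 531.8 -232.5   75.7] [0.5 0.5] [ 531.3 -232. ] [ 532.3 -232.7]
disc [600.6 162.9   6.4] [0.5 0.5] [601.  162.6] [600.2 163.2]
disc [553.3 185.5   6.4] [0.2 0.2] [553.4 185.5] [553.  185.5]
disc [507.4 208.    8.5] [0.1 0.1] [507.5 208.6] [506.2 207.5]
disc [460.4 230.3   9. ] [0.1 0.1] [460.4 231.2] [458.8 229.7]
tag [601.3 -87.9  21.9] [0. 0.] [600.9 -87.7] [602.  -86.4]
tag [ 567.7 -127.3   22.3] [0.3 0.3] [ 567.8 -127.2] [ 568.2 -125.8]
tag [ 534.8 -167.2   22.4] [0.4 0.4] [ 534.9 -167.1] [ 535.3 -165.6]
tag [ 500.5 -207.6   20.6] [0.2 0.2] [ 500.2 -206.6] [ 502.3 -204.7]
pink [652.4 -11.6  69. ] [0.2 0.2] [652.3 -11.7] [652.6 -10.9]
pink [ 721.6 -160.    67.9] [0.3 0.3] [ 721.1 -159.7] [ 721.7 -158. ]
charge tags yaw -40.04101140834513 org [ 581.7 -173.2] res [-0.  -0.1 -0.1  0.3  0.5  0.2 -0.4 -0.3]
bays from red [[ 631.9 -113.5]
 [ 598.4 -153.3]
 [ 565.  -193.1]
 [ 531.5 -232.9]]
test yaw -115.703418662402 org [530.4 196.7] res [-0.1  0.1 -0.6  0.1  0.4  0.   0.3 -0.2]
bays from red [[600.7 162.8]
 [553.9 185.4]
 [507.  208. ]
 [460.2 230.5]]
[ 260.4 -568.   214.3] [[ 0.9  0.4 -0. ]
 [ 0.4 -0.9  0. ]
 [ 0.  -0.  -1. ]] [-180.    -0.    24.6]
```

Triangulated heights match the text: caps at 76, tags about 22, bay floors about 6 to 9. My sole candidates are the coloured cells in the rack, since the pink ones stand outside it at (652,-12) and (722,-160). First move is to hover over yellow at (630,-112) with tool yaw 50°, so the fingers close across the row.

>>> {"op": "arm_command", "data": {"targets": [[35, -17.4, 5, 0, 1], [70, -34.7, 11, 0, 1], [105, -52, 17, 0, 1], [140, -69.4, 22, 0, 1], [175.3, -86.8, 28, 0, 1]]}}

```text
t: 0.7
eef_pos: [384.4, -414.9, 186.5]
tcp_rot: [3.141, 0.0, 0.429]
ft_force: [-0.7, -0.2, 0.0]
opening: 0.998
grip_force: 0.0
```

>>> {"op": "arm_command", "data": {"targets": [[35, -17.4, 5, 0, 1], [70, -34.7, 11, 0, 1], [105, -52, 17, 0, 1], [140, -69.4, 22, 0, 1], [175.3, -86.8, 28, 0, 1]]}}

```text
t: 1.2
eef_pos: [507.7, -262.9, 158.4]
tcp_rot: [3.141, -0.0, 0.43]
ft_force: [1.0, -0.0, 0.2]
opening: 1.001
grip_force: 0.0
```

>>> {"op": "arm_command", "data": {"targets": [[35, -17.4, 5, 0, 1], [70, -34.7, 11, 0, 1], [105, -52, 17, 0, 1], [140, -69.4, 22, 0, 1], [175.3, -86.8, 28, 0, 1]]}}

```text
t: 1.7
eef_pos: [630.9, -110.9, 130.3]
tcp_rot: [3.142, 0.0, 0.43]
ft_force: [-0.9, -0.3, -1.0]
opening: 1.002
grip_force: 0.0
```

>>> {"op": "arm_command", "data": {"targets": [[0, 0, 0, -8, 1], [0, 0, 0, -16, 1], [0, 0, 0, -25.4, 1], [0, 0, 0, -25.4, 1], [0, 0, 0, -25.4, 1]]}}

```text
t: 2.2
eef_pos: [630.0, -112.3, 130.6]
tcp_rot: [-3.142, 0.0, 0.869]
ft_force: [0.4, 0.4, -0.1]
opening: 0.999
grip_force: 0.0
```

```bash
cat > w.py <<'E'
import sys,cv2
from m import *
s=env.state(); c=env.read_camera("wrist"); cv2.imwrite(f"pics/{sys.argv[1]}.png",c["frame"][:,:,::-1])
T=np.eye(4);T[:3,:3]=R.from_euler("xyz",s["tcp_rot"]).as_matrix();T[:3,3]=s["eef_pos"]
M=np.linalg.inv(T@c["hand_eye"]);f=200/np.tan(np.radians(c["vertical_fov"]/2))
for n,p in dict(Y=(629.9,-112.2,76),W=(599.8,-152.4,76),pink=(652.4,-11.6,70),b1=(601,163,6),b2=(553.5,185.4,6),b3=(507,208,6),b4=(460.2,230.5,6)).items():
    q=M[:3,:3]@p+M[:3,3];r=np.hypot(q[0],q[1]);k=f*np.arctan2(r,q[2])/r
    print(n,round(c["cx"]+k*q[0]),round(c["cy"]+k*q[1]))
E
python3 w.py w1
```

```text
Y 316 215
W 320 273
pink 252 95
b1 131 22
b2 96 42
b3 67 61
b4 42 79
```

View pics/w1.png

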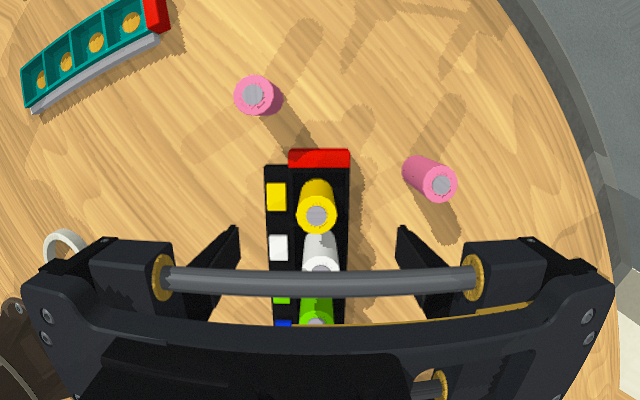

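The wrist view shows the yellow cap at (316,215), exactly as predicted, and the pink ones at (255,95) and (430,180) are clear of the fingers. I'll descend to TCP z≈34 (tips above the 24 mm walls) and close.

>>> {"op": "arm_command", "data": {"targets": [[0, 0, 25, 0, 1], [0, 0, 50, 0, 1], [0, 0, 75, 0, 1], [0, 0, 96, 0, 1], [0, 0, 96, 0, 1]]}}

```text
t: 2.75
eef_pos: [628.6, -112.1, 32.1]
tcp_rot: [-3.138, 0.002, 0.87]
ft_force: [-0.5, -0.4, 0.5]
opening: 1.002
grip_force: 0.0
```

>>> {"op": "arm_command", "data": {"targets": [[0, 0, 0, 0, 0.2], [0, 0, 0, 0, 0.2], [0, 0, 0, 0, 0.2], [0, 0, 0, 0, 0.2], [0, 0, 0, 0, 0.2]]}}

```text
t: 3.25
eef_pos: [630.2, -112.4, 35.2]
tcp_rot: [3.141, -0.0, 0.873]
ft_force: [0.5, 0.5, -0.1]
opening: 0.634
grip_force: 0.0
```

>>> {"op": "arm_command", "data": {"targets": [[0, 0, 0, 0, 0.2], [0, 0, 0, 0, 0.2], [0, 0, 0, 0, 0.2], [0, 0, 0, 0, 0.2], [0, 0, 0, 0, 0.2]]}}

```text
t: 3.75
eef_pos: [630.0, -112.3, 34.6]
tcp_rot: [-3.141, 0.0, 0.873]
ft_force: [-1.2, -0.3, 0.6]
opening: 0.321
grip_force: 30.0
```

>>> {"op": "arm_command", "data": {"targets": [[0, 0, -10, 0, 0.2], [0, 0, -30, 0, 0.2], [0, 0, -55, 0, 0.2], [0, 0, -80, 0, 0.2], [0, 0, -100, 0, 0.2]]}}

```text
t: 4.25
eef_pos: [630.2, -112.4, 136.7]
tcp_rot: [3.14, -0.0, 0.873]
ft_force: [0.2, -0.3, -1.9]
opening: 0.321
grip_force: 30.0
```

>>> {"op": "arm_command", "data": {"targets": [[12, -26, 0, 0, 0.2], [28, -63, 0, 0, 0.2], [44, -101, 0, 0, 0.2], [60, -138, 0, 0, 0.2], [76.7, -175.2, 0, 0, 0.2]]}}

```text
t: 4.75
eef_pos: [544.2, 60.2, 135.3]
tcp_rot: [3.141, -0.0, 0.873]
ft_force: [1.0, 1.0, -1.0]
opening: 0.323
grip_force: 30.0
```

>>> {"op": "arm_command", "data": {"targets": [[16, -37, 0, 0, 0.2], [32, -74, 0, 0, 0.2], [48, -111, 0, 0, 0.2], [64, -148, 0, 0, 0.2], [76.7, -175.2, 0, 0, 0.2]]}}

```text
t: 5.25
eef_pos: [458.8, 232.1, 135.3]
tcp_rot: [3.141, -0.0, 0.874]
ft_force: [-0.2, -1.1, -2.1]
opening: 0.321
grip_force: 30.0
```

>>> {"op": "arm_command", "data": {"targets": [[0, 0, 0, 8, 0.2], [0, 0, 0, 16, 0.2], [0, 0, 0, 24, 0.2], [0, 0, 0, 32, 0.2], [0, 0, 0, 40, 0.2]]}}

```text
t: 5.75
eef_pos: [460.1, 230.4, 135.2]
tcp_rot: [3.142, -0.001, 0.169]
ft_force: [-0.9, -0.4, -1.6]
opening: 0.32
grip_force: 30.0
```

>>> {"op": "arm_command", "data": {"targets": [[0, 0, 0, 8, 0.2], [0, 0, 0, 16, 0.2], [0, 0, 0, 24, 0.2], [0, 0, 0, 31, 0.2], [0, 0, 0, 35.7, 0.2]]}}

```text
t: 6.25
eef_pos: [460.1, 230.4, 135.2]
tcp_rot: [-3.141, -0.0, -0.453]
ft_force: [-0.2, 0.4, -2.0]
opening: 0.321
grip_force: 30.0
```

>>> {"op": "arm_command", "data": {"targets": [[0, 0, 0, 0, 0.2], [0, 0, 0, 0, 0.2], [0, 0, 0, 0, 0.2]]}}

```text
t: 6.55
eef_pos: [460.1, 230.3, 134.8]
tcp_rot: [-3.142, -0.0, -0.446]
ft_force: [0.6, 0.2, -1.4]
opening: 0.321
grip_force: 30.0
```

```bash
python3 w.py w2
```

```text
Y 548 -73
W 582 -50
pink 466 -84
b1 317 34
b2 318 87
b3 317 140
b4 317 193
```

View pics/w2.png

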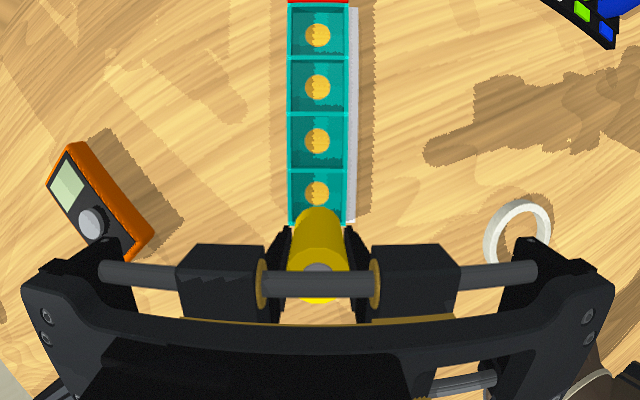

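Discs sit within a few px of predicted at (317,34), (317,87), (317,140) and (317,193), and the yellow cell is upright in the fingers. I'll lower it slowly and watch the force.

>>> {"op": "arm_command", "data": {"targets": [[0, 0, 22, 0, 0.2], [0, 0, 44, 0, 0.2], [0, 0, 66, 0, 0.2], [0, 0, 84, 0, 0.2], [0, 0, 93, 0, 0.2]]}}

```text
t: 7.1
eef_pos: [459.6, 230.2, 40.3]
tcp_rot: [3.14, 0.001, -0.447]
ft_force: [0.7, 0.6, -0.8]
opening: 0.322
grip_force: 30.0
```

>>> {"op": "arm_command", "data": {"targets": [[0, 0, 2, 0, 0.2], [0, 0, 4, 0, 0.2], [0, 0, 5, 0, 0.2], [0, 0, 6, 0, 0.2], [0, 0, 6, 0, 0.2]]}}

```text
t: 7.6
eef_pos: [460.2, 230.4, 35.9]
tcp_rot: [-3.141, -0.001, -0.448]
ft_force: [0.6, 0.9, -1.2]
opening: 0.323
grip_force: 30.0
```

>>> {"op": "arm_command", "data": {"targets": [[0, 0, 0.4, 0, 0.2], [0, 0, 0.8, 0, 0.2], [0, 0, 1.1, 0, 0.2], [0, 0, 1.1, 0, 0.2]]}}

```text
t: 8.0
eef_pos: [460.1, 230.3, 34.6]
tcp_rot: [3.142, -0.0, -0.448]
ft_force: [0.2, 0.5, 0.8]
opening: 0.32
grip_force: 30.0
```

>>> {"op": "arm_command", "data": {"targets": [[0, 0, 0, 0, 1], [0, 0, 0, 0, 1], [0, 0, 0, 0, 1], [0, 0, 0, 0, 1], [0, 0, 0, 0, 1]]}}

```text
t: 8.5
eef_pos: [460.1, 230.3, 34.5]
tcp_rot: [3.142, -0.0, -0.448]
ft_force: [0.9, -0.2, -0.4]
opening: 0.685
grip_force: 0.0
```

>>> {"op": "arm_command", "data": {"targets": [[0, 0, -8, 0, 1], [0, 0, -28, 0, 1], [0, 0, -52, 0, 1], [0, 0, -76, 0, 1], [0, 0, -100, 0, 1]]}}

```text
t: 9.0
eef_pos: [459.9, 230.3, 136.0]
tcp_rot: [-3.141, -0.0, -0.448]
ft_force: [0.1, 1.0, -0.1]
opening: 0.999
grip_force: 0.0
```

>>> {"op": "arm_command", "data": {"targets": [[0, 0, 0, -8, 1], [0, 0, 0, -16, 1], [0, 0, 0, -24, 1], [0, 0, 0, -32, 1], [0, 0, 0, -40, 1]]}}

```text
t: 9.5
eef_pos: [460.0, 230.3, 135.1]
tcp_rot: [3.142, -0.0, 0.256]
ft_force: [0.3, 0.5, 0.0]
opening: 1.0
grip_force: 0.0
```

>>> {"op": "arm_command", "data": {"targets": [[0, 0, 0, -8, 1], [0, 0, 0, -16, 1], [0, 0, 0, -24, 1], [0, 0, 0, -31, 1], [0, 0, 0, -35.7, 1]]}}

```text
t: 10.0
eef_pos: [460.0, 230.3, 135.1]
tcp_rot: [3.141, -0.0, 0.878]
ft_force: [-0.0, 0.3, 0.1]
opening: 0.999
grip_force: 0.0
```

>>> {"op": "arm_command", "data": {"targets": [[-16, 28, 0, 0, 1], [-36, 63, 0, 0, 1], [-58, 100, 0, 0, 1], [-80, 138, 0, 0, 1], [-102, 176.4, 0, 0, 1]]}}

```text
t: 10.5
eef_pos: [530.0, 37.2, 135.2]
tcp_rot: [3.141, -0.0, 0.873]
ft_force: [0.3, -0.0, 0.6]
opening: 0.999
grip_force: 0.0
```

>>> {"op": "arm_command", "data": {"targets": [[-22, 38, 0, 0, 1], [-44, 76, 0, 0, 1], [-66, 114, 0, 0, 1], [-86, 149, 0, 0, 1], [-102, 176.4, 0, 0, 1]]}}

```text
t: 11.0
eef_pos: [599.8, -155.0, 135.2]
tcp_rot: [3.141, -0.0, 0.872]
ft_force: [-0.7, 1.9, -0.2]
opening: 1.001
grip_force: 0.0
```

>>> {"op": "arm_command", "data": {"targets": [[0, 0, 0, 0, 1], [0, 0, 0, 0, 1], [0, 0, 0, 0, 1]]}}

```text
t: 11.3
eef_pos: [598.9, -151.7, 134.8]
tcp_rot: [-3.141, 0.0, 0.874]
ft_force: [0.5, -0.5, 0.1]
opening: 1.0
grip_force: 0.0
```

```bash
python3 - <<'E'
from cell import env
import cv2
c=env.read_camera("scene");im=c["frame"][95:310,205:495,::-1]
cv2.imwrite("pics/s1.png",cv2.resize(im,None,fx=2.75,fy=2.75))
E
```

```text
(no output)
```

View pics/s1.png

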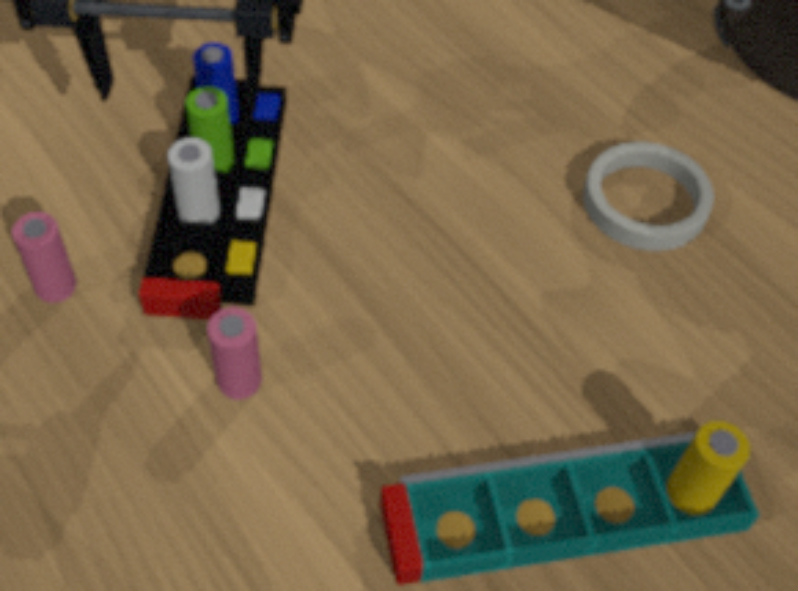

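Yellow stands upright in the far bay at crop (708,470), and the other cells are undisturbed. White next.

>>> {"op": "arm_command", "data": {"targets": [[0, 0, 25, 0, 1], [0, 0, 50, 0, 1], [0, 0, 75, 0, 1], [0, 0, 94, 0, 1], [0, 0, 100, 0, 1]]}}

```text
t: 11.85
eef_pos: [598.5, -151.3, 33.0]
tcp_rot: [-3.139, 0.001, 0.874]
ft_force: [0.1, 0.8, 1.3]
opening: 1.003
grip_force: 0.0
```

>>> {"op": "arm_command", "data": {"targets": [[0, 0, 0, 0, 0.2], [0, 0, 0, 0, 0.2], [0, 0, 0, 0, 0.2], [0, 0, 0, 0, 0.2], [0, 0, 0, 0, 0.2]]}}

```text
t: 12.35
eef_pos: [599.5, -152.7, 35.1]
tcp_rot: [3.141, -0.0, 0.873]
ft_force: [-0.7, 0.2, -0.1]
opening: 0.636
grip_force: 0.0
```

>>> {"op": "arm_command", "data": {"targets": [[0, 0, 0, 0, 0.2], [0, 0, 0, 0, 0.2], [0, 0, 0, 0, 0.2], [0, 0, 0, 0, 0.2], [0, 0, 0, 0, 0.2]]}}

```text
t: 12.85
eef_pos: [599.3, -152.6, 34.5]
tcp_rot: [3.142, 0.0, 0.873]
ft_force: [0.2, 0.0, -0.5]
opening: 0.323
grip_force: 30.0
```

>>> {"op": "arm_command", "data": {"targets": [[0, 0, -10, 0, 0.2], [0, 0, -30, 0, 0.2], [0, 0, -55, 0, 0.2], [0, 0, -80, 0, 0.2], [0, 0, -100, 0, 0.2]]}}

```text
t: 13.35
eef_pos: [599.5, -152.7, 136.6]
tcp_rot: [3.141, -0.0, 0.873]
ft_force: [0.1, -0.4, -1.5]
opening: 0.323
grip_force: 30.0
```

>>> {"op": "arm_command", "data": {"targets": [[17, -24, 0, 0, 0.2], [40, -56, 0, 0, 0.2], [63, -88, 0, 0, 0.2], [86, -120, 0, 0, 0.2], [108.5, -151.3, 0, 0, 0.2]]}}

```text
t: 13.85
eef_pos: [552.5, 29.1, 135.2]
tcp_rot: [3.141, -0.0, 0.873]
ft_force: [0.3, 0.4, -1.5]
opening: 0.324
grip_force: 30.0
```

>>> {"op": "arm_command", "data": {"targets": [[23, -32, 0, 0, 0.2], [46, -64, 0, 0, 0.2], [69, -96, 0, 0, 0.2], [92, -128, 0, 0, 0.2], [108.5, -151.3, 0, 0, 0.2]]}}

```text
t: 14.35
eef_pos: [506.0, 210.1, 135.2]
tcp_rot: [3.141, -0.0, 0.874]
ft_force: [0.4, -0.2, -1.4]
opening: 0.32
grip_force: 30.0
```

>>> {"op": "arm_command", "data": {"targets": [[0, 0, 0, 8, 0.2], [0, 0, 0, 16, 0.2], [0, 0, 0, 24, 0.2], [0, 0, 0, 32, 0.2], [0, 0, 0, 40, 0.2]]}}

```text
t: 14.85
eef_pos: [506.8, 208.1, 135.1]
tcp_rot: [3.142, -0.0, 0.169]
ft_force: [0.1, 0.2, -0.8]
opening: 0.321
grip_force: 30.0
```

>>> {"op": "arm_command", "data": {"targets": [[0, 0, 0, 8, 0.2], [0, 0, 0, 16, 0.2], [0, 0, 0, 24, 0.2], [0, 0, 0, 31, 0.2], [0, 0, 0, 35.7, 0.2]]}}

```text
t: 15.35
eef_pos: [506.8, 208.0, 135.1]
tcp_rot: [-3.142, -0.0, -0.453]
ft_force: [-0.6, 0.1, -2.4]
opening: 0.326
grip_force: 30.0
```

>>> {"op": "arm_command", "data": {"targets": [[0, 0, 0, 0, 0.2], [0, 0, 0, 0, 0.2], [0, 0, 0, 0, 0.2]]}}

```text
t: 15.65
eef_pos: [506.9, 208.1, 134.7]
tcp_rot: [-3.142, -0.0, -0.446]
ft_force: [0.3, -1.0, -2.2]
opening: 0.321
grip_force: 30.0
```

>>> {"op": "arm_command", "data": {"targets": [[0, 0, 22, 0, 0.2], [0, 0, 44, 0, 0.2], [0, 0, 66, 0, 0.2], [0, 0, 84, 0, 0.2], [0, 0, 93, 0, 0.2]]}}

```text
t: 16.15
eef_pos: [506.4, 207.9, 40.2]
tcp_rot: [3.14, 0.001, -0.447]
ft_force: [-0.2, 0.6, -1.5]
opening: 0.323
grip_force: 30.0
```

>>> {"op": "arm_command", "data": {"targets": [[0, 0, 2, 0, 0.2], [0, 0, 4, 0, 0.2], [0, 0, 5, 0, 0.2], [0, 0, 6, 0, 0.2], [0, 0, 6, 0, 0.2]]}}

```text
t: 16.65
eef_pos: [507.0, 208.1, 35.9]
tcp_rot: [-3.141, -0.001, -0.448]
ft_force: [-0.1, 0.3, -1.6]
opening: 0.321
grip_force: 30.0
```

>>> {"op": "arm_command", "data": {"targets": [[0, 0, 0.4, 0, 0.2], [0, 0, 0.8, 0, 0.2], [0, 0, 1.1, 0, 0.2], [0, 0, 1.1, 0, 0.2]]}}

```text
t: 17.05
eef_pos: [506.9, 208.1, 34.5]
tcp_rot: [-3.142, -0.0, -0.448]
ft_force: [0.3, 0.7, -0.6]
opening: 0.318
grip_force: 30.0
```

>>> {"op": "arm_command", "data": {"targets": [[0, 0, 0.3, 0, 0.2], [0, 0, 0.3, 0, 1], [0, 0, 0.3, 0, 1], [0, 0, 0.3, 0, 1], [0, 0, 0.3, 0, 1]]}}

```text
t: 17.55
eef_pos: [506.9, 208.0, 34.0]
tcp_rot: [3.141, 0.0, -0.448]
ft_force: [-0.4, 0.4, 1.1]
opening: 0.601
grip_force: 0.0
```

>>> {"op": "arm_command", "data": {"targets": [[0, 0, 0, 0, 1], [0, 0, -20, 0, 1], [0, 0, -48, 0, 1], [0, 0, -76, 0, 1], [0, 0, -100.3, 0, 1]]}}

```text
t: 18.05
eef_pos: [506.9, 208.1, 135.7]
tcp_rot: [-3.141, -0.0, -0.448]
ft_force: [0.1, 0.4, -0.1]
opening: 0.988
grip_force: 0.0
```

>>> {"op": "arm_command", "data": {"targets": [[0, 0, 0, -8, 1], [0, 0, 0, -16, 1], [0, 0, 0, -24, 1], [0, 0, 0, -32, 1], [0, 0, 0, -40, 1]]}}

```text
t: 18.55
eef_pos: [506.8, 208.0, 134.4]
tcp_rot: [3.141, 0.0, 0.256]
ft_force: [-0.1, -0.2, 0.5]
opening: 0.998
grip_force: 0.0
```

>>> {"op": "arm_command", "data": {"targets": [[0, 0, 0, -8, 1], [0, 0, 0, -16, 1], [0, 0, 0, -24, 1], [0, 0, 0, -31, 1], [0, 0, 0, -35.7, 1]]}}

```text
t: 19.05
eef_pos: [506.8, 208.0, 134.4]
tcp_rot: [3.142, 0.0, 0.878]
ft_force: [0.1, -0.1, -0.4]
opening: 0.997
grip_force: 0.0
```

>>> {"op": "arm_command", "data": {"targets": [[-21, 24, 0, 0, 1], [-49, 54, 0, 0, 1], [-78, 86, 0, 0, 1], [-107, 118, 0, 0, 1], [-135.7, 150, 0, 0, 1]]}}

```text
t: 19.55
eef_pos: [534.6, 6.0, 134.5]
tcp_rot: [3.141, -0.0, 0.873]
ft_force: [0.5, 0.4, -0.2]
opening: 0.999
grip_force: 0.0
```

>>> {"op": "arm_command", "data": {"targets": [[-29, 32, 0, 0, 1], [-58, 64, 0, 0, 1], [-87, 96, 0, 0, 1], [-114, 126, 0, 0, 1], [-135.7, 150, 0, 0, 1]]}}

```text
t: 20.05
eef_pos: [562.4, -195.0, 134.4]
tcp_rot: [3.141, 0.0, 0.872]
ft_force: [0.4, 0.5, -0.3]
opening: 1.003
grip_force: 0.0
```

>>> {"op": "arm_command", "data": {"targets": [[0, 0, 0, 0, 1], [0, 0, 0, 0, 1], [0, 0, 0, 0, 1]]}}

```text
t: 20.35
eef_pos: [562.2, -191.7, 134.4]
tcp_rot: [-3.141, 0.0, 0.874]
ft_force: [0.7, 0.4, -0.1]
opening: 1.001
grip_force: 0.0
```

```bash
python3 - <<'E'
from cell import env
import cv2
c=env.read_camera("scene");im=c["frame"][95:310,205:495,::-1]
cv2.imwrite("pics/s2.png",cv2.resize(im,None,fx=2.75,fy=2.75))
E
```

```text
(no output)
```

View pics/s2.png

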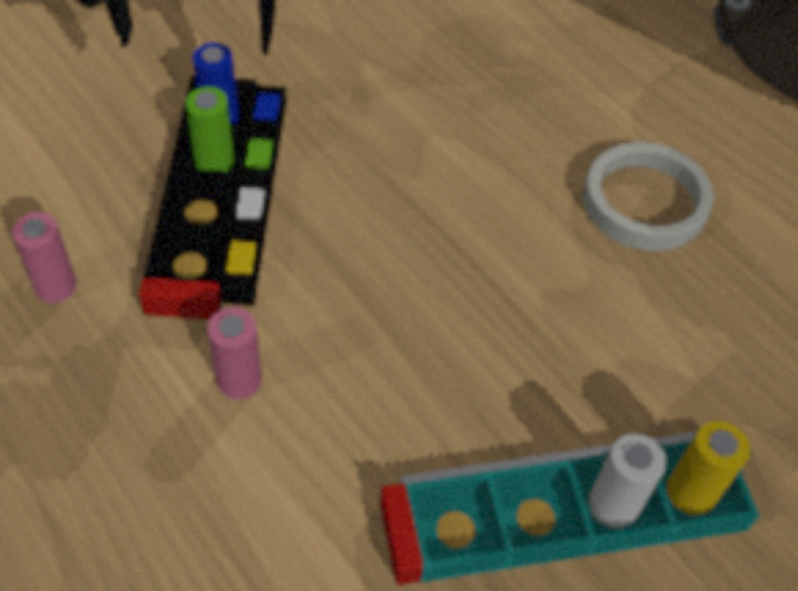

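White stands in the third bay from red at crop (627,480), next to yellow. Green next.

>>> {"op": "arm_command", "data": {"targets": [[0, 0, 25, 0, 1], [0, 0, 50, 0, 1], [0, 0, 75, 0, 1], [0, 0, 94, 0, 1], [0, 0, 99.5, 0, 1]]}}

```text
t: 20.9
eef_pos: [561.7, -191.2, 33.3]
tcp_rot: [-3.139, 0.001, 0.875]
ft_force: [0.5, 0.3, 0.7]
opening: 1.0
grip_force: 0.0
```

>>> {"op": "arm_command", "data": {"targets": [[0, 0, 0, 0, 0.2], [0, 0, 0, 0, 0.2], [0, 0, 0, 0, 0.2], [0, 0, 0, 0, 0.2], [0, 0, 0, 0, 0.2]]}}

```text
t: 21.4
eef_pos: [562.6, -192.8, 35.5]
tcp_rot: [3.141, -0.0, 0.873]
ft_force: [-0.4, 0.2, 0.5]
opening: 0.633
grip_force: 0.0
```

>>> {"op": "arm_command", "data": {"targets": [[0, 0, 0, 0, 0.2], [0, 0, 0, 0, 0.2], [0, 0, 0, 0, 0.2], [0, 0, 0, 0, 0.2], [0, 0, 0, 0, 0.2]]}}

```text
t: 21.9
eef_pos: [562.3, -192.6, 35.0]
tcp_rot: [-3.141, 0.0, 0.873]
ft_force: [-0.9, 0.2, 2.1]
opening: 0.324
grip_force: 30.0
```

>>> {"op": "arm_command", "data": {"targets": [[0, 0, -10, 0, 0.2], [0, 0, -30, 0, 0.2], [0, 0, -55, 0, 0.2], [0, 0, -80, 0, 0.2], [0, 0, -100, 0, 0.2]]}}

```text
t: 22.4
eef_pos: [562.5, -192.7, 136.9]
tcp_rot: [3.14, -0.0, 0.873]
ft_force: [0.8, -0.7, -1.5]
opening: 0.321
grip_force: 30.0
```

>>> {"op": "arm_command", "data": {"targets": [[22, -19, 0, 0, 0.2], [52, -46, 0, 0, 0.2], [82, -72, 0, 0, 0.2], [112, -98, 0, 0, 0.2], [142, -124.8, 0, 0, 0.2]]}}

```text
t: 22.9
eef_pos: [557.8, -2.2, 135.6]
tcp_rot: [3.141, -0.0, 0.873]
ft_force: [1.4, -0.1, -1.9]
opening: 0.323
grip_force: 30.0
```

>>> {"op": "arm_command", "data": {"targets": [[30, -26, 0, 0, 0.2], [60, -53, 0, 0, 0.2], [90, -79, 0, 0, 0.2], [120, -105, 0, 0, 0.2], [142, -124.8, 0, 0, 0.2]]}}

```text
t: 23.4
eef_pos: [553.3, 187.6, 135.5]
tcp_rot: [3.141, -0.0, 0.874]
ft_force: [0.9, -0.6, -1.6]
opening: 0.319
grip_force: 30.0
```

>>> {"op": "arm_command", "data": {"targets": [[0, 0, 0, 8, 0.2], [0, 0, 0, 16, 0.2], [0, 0, 0, 24, 0.2], [0, 0, 0, 32, 0.2], [0, 0, 0, 40, 0.2]]}}

```text
t: 23.9
eef_pos: [553.5, 185.4, 135.5]
tcp_rot: [3.142, -0.0, 0.169]
ft_force: [0.8, 0.4, -2.2]
opening: 0.319
grip_force: 30.0
```

>>> {"op": "arm_command", "data": {"targets": [[0, 0, 0, 8, 0.2], [0, 0, 0, 16, 0.2], [0, 0, 0, 24, 0.2], [0, 0, 0, 31, 0.2], [0, 0, 0, 35.7, 0.2]]}}

```text
t: 24.4
eef_pos: [553.6, 185.3, 135.5]
tcp_rot: [-3.142, -0.0, -0.453]
ft_force: [0.5, -0.2, -2.2]
opening: 0.318
grip_force: 30.0
```

>>> {"op": "arm_command", "data": {"targets": [[0, 0, 0, 0, 0.2], [0, 0, 0, 0, 0.2], [0, 0, 0, 0, 0.2]]}}

```text
t: 24.7
eef_pos: [553.6, 185.4, 135.1]
tcp_rot: [-3.142, -0.0, -0.446]
ft_force: [0.4, 0.6, -1.1]
opening: 0.321
grip_force: 30.0
```

>>> {"op": "arm_command", "data": {"targets": [[0, 0, 22, 0, 0.2], [0, 0, 44, 0, 0.2], [0, 0, 66, 0, 0.2], [0, 0, 84, 0, 0.2], [0, 0, 93, 0, 0.2]]}}

```text
t: 25.2
eef_pos: [553.0, 185.2, 40.5]
tcp_rot: [3.14, 0.001, -0.447]
ft_force: [0.1, 1.0, -1.9]
opening: 0.322
grip_force: 30.0
```

>>> {"op": "arm_command", "data": {"targets": [[0, 0, 2, 0, 0.2], [0, 0, 4, 0, 0.2], [0, 0, 5, 0, 0.2], [0, 0, 6, 0, 0.2], [0, 0, 6, 0, 0.2]]}}

```text
t: 25.7
eef_pos: [553.7, 185.4, 36.3]
tcp_rot: [-3.141, -0.001, -0.448]
ft_force: [-0.4, 0.4, -0.8]
opening: 0.32
grip_force: 30.0
```

>>> {"op": "arm_command", "data": {"targets": [[0, 0, 0.4, 0, 0.2], [0, 0, 0.8, 0, 0.2], [0, 0, 1.1, 0, 0.2], [0, 0, 1.3, 0, 0.2], [0, 0, 1.3, 0, 0.2]]}}

```text
t: 26.2
eef_pos: [553.7, 185.3, 34.9]
tcp_rot: [-3.142, -0.0, -0.448]
ft_force: [-2.3, -0.3, 3.7]
opening: 0.324
grip_force: 30.0
```

>>> {"op": "arm_command", "data": {"targets": [[0, 0, 0, 0, 1], [0, 0, 0, 0, 1], [0, 0, 0, 0, 1], [0, 0, 0, 0, 1], [0, 0, 0, 0, 1]]}}

```text
t: 26.7
eef_pos: [553.6, 185.3, 34.5]
tcp_rot: [3.141, -0.0, -0.448]
ft_force: [-0.8, -0.1, -0.7]
opening: 0.681
grip_force: 0.0
```

>>> {"op": "arm_command", "data": {"targets": [[0, 0, 0, 0, 1], [0, 0, -20, 0, 1], [0, 0, -48, 0, 1], [0, 0, -76, 0, 1], [0, 0, -100, 0, 1]]}}

```text
t: 27.2
eef_pos: [553.6, 185.3, 136.0]
tcp_rot: [-3.141, -0.0, -0.448]
ft_force: [0.9, 0.2, 0.2]
opening: 0.999
grip_force: 0.0
```

>>> {"op": "arm_command", "data": {"targets": [[0, 0, 0, -8, 1], [0, 0, 0, -16, 1], [0, 0, 0, -24, 1], [0, 0, 0, -32, 1], [0, 0, 0, -40, 1]]}}

```text
t: 27.7
eef_pos: [553.5, 185.3, 134.6]
tcp_rot: [3.141, 0.0, 0.256]
ft_force: [0.2, -0.5, -0.6]
opening: 0.998
grip_force: 0.0
```

>>> {"op": "arm_command", "data": {"targets": [[0, 0, 0, -8, 1], [0, 0, 0, -16, 1], [0, 0, 0, -24, 1], [0, 0, 0, -31, 1], [0, 0, 0, -35.7, 1]]}}

```text
t: 28.2
eef_pos: [553.5, 185.3, 134.6]
tcp_rot: [3.142, 0.0, 0.878]
ft_force: [0.0, 0.3, -0.6]
opening: 0.999
grip_force: 0.0
```

>>> {"op": "arm_command", "data": {"targets": [[-25, 19, 0, 0, 1], [-58, 44, 0, 0, 1], [-94, 71, 0, 0, 1], [-130, 98, 0, 0, 1], [-167, 126, 0, 0, 1]]}}

```text
t: 28.7
eef_pos: [542.5, -25.1, 134.7]
tcp_rot: [3.141, -0.0, 0.874]
ft_force: [0.3, -0.2, -0.5]
opening: 0.999
grip_force: 0.0
```

>>> {"op": "arm_command", "data": {"targets": [[-36, 27, 0, 0, 1], [-72, 54, 0, 0, 1], [-108, 81, 0, 0, 1], [-142, 107, 0, 0, 1], [-167, 126, 0, 0, 1]]}}

```text
t: 29.2
eef_pos: [531.7, -235.1, 134.7]
tcp_rot: [3.141, 0.0, 0.872]
ft_force: [0.8, -0.6, -0.1]
opening: 1.002
grip_force: 0.0
```

>>> {"op": "arm_command", "data": {"targets": [[0, 0, 0, 0, 1], [0, 0, 0, 0, 1], [0, 0, 0, 0, 1]]}}

```text
t: 29.5
eef_pos: [532.1, -231.5, 134.6]
tcp_rot: [-3.141, 0.0, 0.874]
ft_force: [-0.4, -0.0, 1.0]
opening: 1.0
grip_force: 0.0
```

```bash
python3 - <<'E'
from cell import env
import cv2
c=env.read_camera("scene");im=c["frame"][95:310,205:495,::-1]
cv2.imwrite("pics/s3.png",cv2.resize(im,None,fx=2.75,fy=2.75))
E
```

```text
(no output)
```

View pics/s3.png

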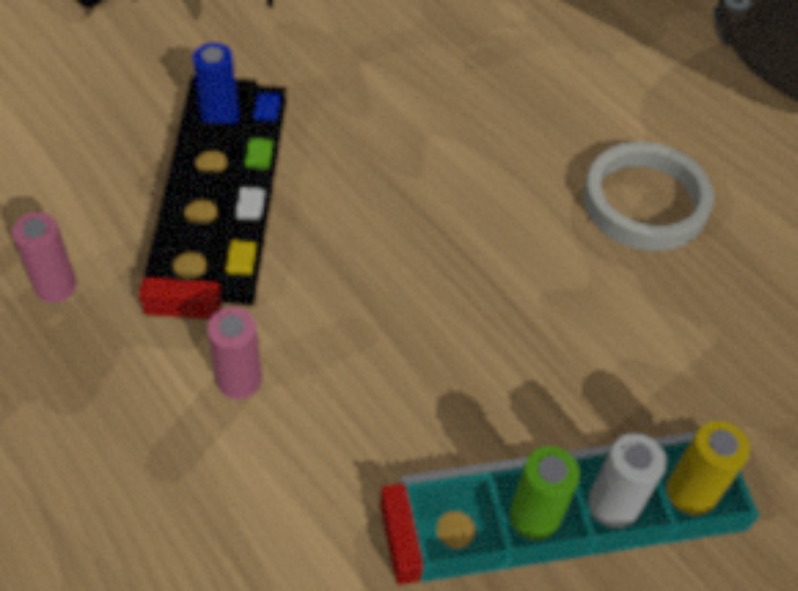

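Green stands in the second bay from red at crop (545,492). Blue is the last one.

>>> {"op": "arm_command", "data": {"targets": [[0, 0, 25, 0, 1], [0, 0, 50, 0, 1], [0, 0, 75, 0, 1], [0, 0, 94, 0, 1], [0, 0, 99.7, 0, 1]]}}

```text
t: 30.05
eef_pos: [531.7, -231.0, 33.3]
tcp_rot: [-3.139, 0.0, 0.875]
ft_force: [0.1, 0.7, 0.1]
opening: 0.999
grip_force: 0.0
```

>>> {"op": "arm_command", "data": {"targets": [[0, 0, 0, 0, 0.2], [0, 0, 0, 0, 0.2], [0, 0, 0, 0, 0.2], [0, 0, 0, 0, 0.2], [0, 0, 0, 0, 0.2]]}}

```text
t: 30.55
eef_pos: [532.3, -232.6, 35.5]
tcp_rot: [3.141, -0.0, 0.873]
ft_force: [0.2, 0.6, 0.2]
opening: 0.636
grip_force: 0.0
```

>>> {"op": "arm_command", "data": {"targets": [[0, 0, 0, 0, 0.2], [0, 0, 0, 0, 0.2], [0, 0, 0, 0, 0.2], [0, 0, 0, 0, 0.2], [0, 0, 0, 0, 0.2]]}}

```text
t: 31.05
eef_pos: [532.1, -232.5, 34.9]
tcp_rot: [-3.141, 0.0, 0.873]
ft_force: [-0.9, 0.3, 1.2]
opening: 0.323
grip_force: 30.0
```

>>> {"op": "arm_command", "data": {"targets": [[0, 0, -10, 0, 0.2], [0, 0, -30, 0, 0.2], [0, 0, -55, 0, 0.2], [0, 0, -80, 0, 0.2], [0, 0, -100, 0, 0.2]]}}

```text
t: 31.55
eef_pos: [532.2, -232.6, 136.9]
tcp_rot: [3.141, -0.0, 0.873]
ft_force: [0.9, -0.6, -2.7]
opening: 0.32
grip_force: 30.0
```

>>> {"op": "arm_command", "data": {"targets": [[26, -15, 0, 0, 0.2], [62, -36, 0, 0, 0.2], [99, -57.5, 0, 0, 0.2], [136, -79, 0, 0, 0.2], [173.5, -100.7, 0, 0, 0.2]]}}

```text
t: 32.05
eef_pos: [566.4, -33.3, 135.6]
tcp_rot: [3.141, -0.0, 0.873]
ft_force: [-0.0, -0.8, -1.6]
opening: 0.324
grip_force: 30.0
```

>>> {"op": "arm_command", "data": {"targets": [[37, -21.5, 0, 0, 0.2], [74, -43, 0, 0, 0.2], [111, -64.5, 0, 0, 0.2], [147, -85, 0, 0, 0.2], [173.5, -100.7, 0, 0, 0.2]]}}

```text
t: 32.55
eef_pos: [600.7, 165.3, 135.5]
tcp_rot: [3.141, -0.0, 0.874]
ft_force: [1.2, -0.9, -2.4]
opening: 0.32
grip_force: 30.0
```

>>> {"op": "arm_command", "data": {"targets": [[0, 0, 0, 8, 0.2], [0, 0, 0, 16, 0.2], [0, 0, 0, 24, 0.2], [0, 0, 0, 32, 0.2], [0, 0, 0, 40, 0.2]]}}

```text
t: 33.05
eef_pos: [600.6, 162.8, 135.4]
tcp_rot: [3.141, -0.0, 0.169]
ft_force: [-0.2, 0.3, -1.7]
opening: 0.323
grip_force: 30.0
```

>>> {"op": "arm_command", "data": {"targets": [[0, 0, 0, 8, 0.2], [0, 0, 0, 16, 0.2], [0, 0, 0, 24, 0.2], [0, 0, 0, 31, 0.2], [0, 0, 0, 35.7, 0.2]]}}

```text
t: 33.55
eef_pos: [600.6, 162.8, 135.4]
tcp_rot: [3.142, -0.0, -0.453]
ft_force: [0.3, -0.0, -2.6]
opening: 0.32
grip_force: 30.0
```

>>> {"op": "arm_command", "data": {"targets": [[0, 0, 0, 0, 0.2], [0, 0, 0, 0, 0.2], [0, 0, 0, 0, 0.2]]}}

```text
t: 33.85
eef_pos: [600.7, 162.8, 135.1]
tcp_rot: [3.142, -0.0, -0.446]
ft_force: [0.0, -0.5, -1.6]
opening: 0.324
grip_force: 30.0
```

>>> {"op": "arm_command", "data": {"targets": [[0, 0, 22, 0, 0.2], [0, 0, 44, 0, 0.2], [0, 0, 66, 0, 0.2], [0, 0, 84, 0, 0.2], [0, 0, 93, 0, 0.2]]}}

```text
t: 34.35
eef_pos: [600.1, 162.7, 40.4]
tcp_rot: [3.14, 0.002, -0.447]
ft_force: [-0.5, -0.2, -1.6]
opening: 0.322
grip_force: 30.0
```

>>> {"op": "arm_command", "data": {"targets": [[0, 0, 2, 0, 0.2], [0, 0, 4, 0, 0.2], [0, 0, 5, 0, 0.2], [0, 0, 6, 0, 0.2], [0, 0, 6, 0, 0.2]]}}

```text
t: 34.85
eef_pos: [600.9, 162.8, 36.3]
tcp_rot: [-3.141, -0.001, -0.448]
ft_force: [-0.5, -0.4, -1.6]
opening: 0.323
grip_force: 30.0
```

>>> {"op": "arm_command", "data": {"targets": [[0, 0, 0.4, 0, 0.2], [0, 0, 0.8, 0, 0.2], [0, 0, 1.1, 0, 0.2], [0, 0, 1.3, 0, 0.2], [0, 0, 1.3, 0, 0.2]]}}

```text
t: 35.35
eef_pos: [600.8, 162.8, 34.9]
tcp_rot: [-3.141, -0.0, -0.448]
ft_force: [-1.2, -0.8, 3.0]
opening: 0.323
grip_force: 30.0
```

Blue is in contact with the floor. I'll release, rise, back off a little and check.

>>> {"op": "arm_command", "data": {"targets": [[0, 0, 0, 0, 1], [0, 0, 0, 0, 1], [0, 0, 0, 0, 1], [0, 0, 0, 0, 1], [0, 0, 0, 0, 1]]}}

```text
t: 35.85
eef_pos: [600.7, 162.8, 34.5]
tcp_rot: [3.142, -0.0, -0.448]
ft_force: [0.0, 0.4, -0.3]
opening: 0.685
grip_force: 0.0
```

>>> {"op": "arm_command", "data": {"targets": [[0, 0, 0, 0, 1], [0, 0, -20, 0, 1], [0, 0, -48, 0, 1], [0, 0, -76, 0, 1], [0, 0, -100, 0, 1]]}}

```text
t: 36.35
eef_pos: [600.8, 162.8, 136.0]
tcp_rot: [-3.141, -0.001, -0.448]
ft_force: [-0.3, 0.1, 0.3]
opening: 0.999
grip_force: 0.0
```

>>> {"op": "arm_command", "data": {"targets": [[0, 35, -10, 0, 1], [0, 75, -20, 0, 1], [0, 115, -30, 0, 1], [0, 155, -40, 0, 1], [0, 190, -50, 0, 1]]}}

```text
t: 36.85
eef_pos: [517.4, -9.8, 185.1]
tcp_rot: [3.141, -0.0, -0.448]
ft_force: [1.1, -0.4, 0.5]
opening: 0.998
grip_force: 0.0
```

>>> {"op": "arm_command", "data": {"targets": [[0, 0, 0, 0, 1], [0, 0, 0, 0, 1], [0, 0, 0, 0, 1], [0, 0, 0, 0, 1], [0, 0, 0, 0, 1]]}}

```text
t: 37.35
eef_pos: [518.6, -7.7, 184.2]
tcp_rot: [3.141, 0.001, -0.447]
ft_force: [0.6, 0.2, 0.2]
opening: 0.997
grip_force: 0.0
```

```bash
python3 - <<'E'
from cell import env
import cv2,numpy as np
f=[cv2.resize(env.read_camera(n)["frame"][y:y+150,x:x+w,::-1],None,fx=2.6,fy=2.6) for n,x,y,w in(("top",160,145,120),("scene",330,180,170))]
cv2.imwrite("pics/end.png",np.hstack(f))
E
```

```text
(no output)
```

View pics/end.png

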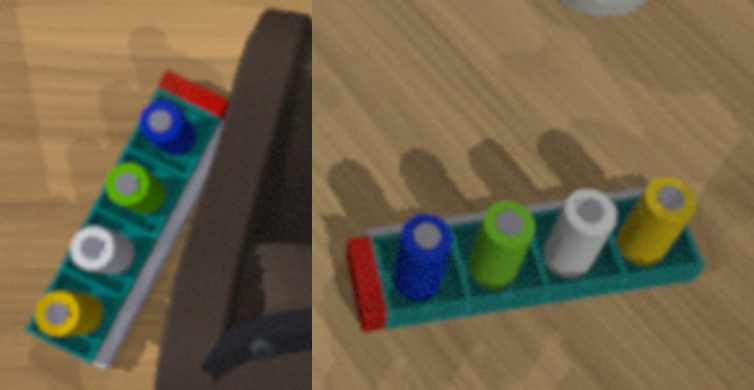

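Both views show the cells upright in the test rack, running blue (422,258), green (502,245), white (580,233), yellow (657,222) from red in the scene half. The arm is clear.

```bash
python3 -c "
from cell import env
print(env.job_done())"
```

```text
the job is handed in; nothing more can be done
None
```

All four cells stand upright in the test rack in reverse order (blue, green, white, yellow counted from red), and the job was handed in at about 37 s, though the hand-in gave no verdict.

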